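Gauge the heat-sink bores and slide out the tight one

ROBOT

A 7-joint arm with a two-finger parallel gripper is mounted at the origin on the work surface. World frame = base frame: x ahead of the robot, y to its left, z up, the work surface at z = 0. Lengths are in m, angles in rad, forces in N, time in s.
With the tool pointing down it reaches from about 0.35 to 0.9 m from the base axis. Payload 8.1 kg.
Tool frame: the origin (TCP) lies between the finger pads; the fingertips stand ahead of it and the grasp point (between the pads) is the TCP (arm.nose_length is the z of the fingertips in the tool frame, in m); z points along the fingers, y is the line along which they close (so a half turn about z gives the same grasp; the last joint's range is limited). The gripper opens to 92 mm and grips with 3 to 60 N. Pads are 19 mm wide; open, the fingers measure 130 mm over their backs; the gripper's body (75 mm by 190 mm) begins 47 mm behind the grasp point.
Start: joints at [-1.358, 0.434, 0.025, 1.573, -0.012, 1.134, -0.075], TCP at [0.194, 0.594, 0.246] pointing down, gripper open.
Joint ranges: [-2.62, 2.62], [-0.44, 2.09], [-1.27, 1.32], [0.08, 2.57], [-1.32, 4.46], [0.12, 2], [-2.74, 2.74]. Speed limits (rad/s): [2.22, 2.22, 3.01, 3.01, 3.14, 3.14, 3.14].

INTERFACE

Orientations are given as a rotation vector (axis times angle).
In Python, from cell import sensors, optics, arm gives the robot as it stands.
- The arm moves only by the tool arm_command, never from a script. Its argument "deltas" is one flat list of numbers, 7 for each row, row after row: the turn, a rotation vector about the world's x, y, z as a fraction of full scale, then the shift along the world's x, y, z as a fraction of full scale, then the finger opening in mm, from 0 to 91.8. In form: [wx, wy, wz, dx, dy, dz, fingers, wx, wy, wz, dx, dy, dz, fingers, ...]. A call has 1 to 20 rows; each row is the pose to reach, as a shift and turn from the pose commanded when the call began; what a row does not reach only later rows make up. Full scale, the value 1, is 1 m for a shift and 90 degrees for a turn. A row lasts 1/10 s, in which the tool goes at most 50 mm and 8.59 degrees, less where a joint would pass 70% of its speed; a pose out of reach is approached as far as the arm can. A call with a number of a shift or a turn outside -1 to 1 is refused whole. A call with a gripper value outside its range is refused whole. The fingers move at their own pace and stop on an object; "force" is the grip in N (left out, the last holds). Time passes only in rows, so rows that repeat a pose let the fingers close. It gives the time, the measured TCP pose, the force, the opening and the grip force at its end, in the units of the state.
- sensors.observe(): the state, without advancing time (a new reading comes with each control period).
- optics.get_image(name): name is "scene" or "top" or "wrist"; returns the picture (384x512x3 uint8, blue, green, red); there is no depth.
- optics.calibration(name): a dict with "camera_matrix" (3x3 intrinsics, pixels), "rvec" (rotation vector, rad) and "tvec" (3), from world to camera coordinates, as OpenCV has them. Camera axes: x right, y down, z forward; pixel columns grow to the right and rows downward; lengths in m; the calibration is good to about 2 mm. A picture is of the moment at which its call begins: read the wrist's pose just before it. calibration takes no time and is no camera call; for the wrist camera it gives the pose at the moment of the call.
- arm.sign_off(): hands the job in; it is judged then, once.
The state is a dict: "clock": time; "joints": joint angles; "dq": joint speeds; "joint_efforts": joint torques, N m; "position": TCP position; "ee_rot": TCP orientation; "force": force on the tool from outside, world axes, zero at the start; "ft_torque": the same for the moment, N m; "width": opening from 0.0 (shut) to 1.0 (fully open); "gripper_force": force on a finger pad.
Only numpy, scipy, OpenCV 4.12 (cv2) and the standard library are available. Lean on these libraries where they do the work, as an engineer would, in place of code of your own. Each camera call takes 0.05 s, during which the arm holds its last target. There are 200 camera calls.

TASK

Take the green-banded 12 mm go gauge from its stand and try it, upright and without forcing it, in the bore of each heat sink on the check board, working along the lanes from the robot's left to its right: a good bore lets the pin drop well in, a tight one stops it at the mouth. Slide any heat sink that the gauge will not enter along its lane, without lifting or tipping it, until it lies wholly on the red strip, and leave the good ones where they stand. Put the gauge back down home in its own hole in the stand, and leave everything else on the bench alone.

Things in the scene. Friction and masses are not known exactly. Their poses are not given: they have to be found in the camera images.
- go_gauge: 12 mm go plug gauge: round aluminium handle 20 mm wide, 70 mm long, with two green bands; below it a steel pin 12 mm wide, 25 mm long (tip tapered to 9 mm over its last 2 mm). 75 g. Origin: centre of the pin's tip; z up the gauge: shoulder (underside of handle) at 25, handle top at 95 mm. Starts upright in the stand, shoulder on the stand's top, tip 9 mm above the table
- sink_a: silver finned aluminium heat sink for a 12 mm laser module, 40 x 40 x 30 mm high, about 100 g, loose in a lane of the check board, bore upright. The bore runs through its centre, mouth 30 mm above the origin; it should be 13.5 mm wide, but may have been drilled tight, 10.5 mm: the gauge then stops on its mouth. Origin: centre of the underside; x along the lane, z up
- sink_b: silver finned aluminium heat sink for a 12 mm laser module, 40 x 40 x 30 mm high, about 100 g, loose in a lane of the check board, bore upright. The bore runs through its centre, mouth 30 mm above the origin; it should be 13.5 mm wide, but may have been drilled tight, 10.5 mm: the gauge then stops on its mouth. Origin: centre of the underside; x along the lane, z up
- sink_c: silver finned aluminium heat sink for a 12 mm laser module, 40 x 40 x 30 mm high, about 100 g, loose in a lane of the check board, bore upright. The bore runs through its centre, mouth 30 mm above the origin; it should be 13.5 mm wide, but may have been drilled tight, 10.5 mm: the gauge then stops on its mouth. Origin: centre of the underside; x along the lane, z up
- check_board: fixed plate 170 mm wide (y), x = -65 to +135 mm, top 8 mm above the table. Near part black: four white guide strips (x = -60 to +48 mm, 8 mm wide, rising 8 mm) make three lanes 44 mm wide at y = +52, 0, -52 mm, open at both ends. Far part: the red strip. Origin: on the table under the middle of the middle lane; x along the lanes away from the robot to the red strip; y to the robot's left
- lane0 (a point): check place of the left-hand lane (the robot's left, +y), a point on the plate; the heat sink there stands within 10 mm of it
- lane1 (a point): the same for the middle lane
- lane2 (a point): the same for the right-hand lane
- reject_strip (a point): middle of the floor of the red reject strip, which spans all three lanes at x = +55 to +135 mm of the board, level with the lanes; red walls rising 14 mm close its back (face at x = 129 mm) and its two ends (faces at y = +-79 mm)
- gauge_stand: fixed wooden gauge stand, 64 mm (x) by 120 mm (y), 34 mm high, with two round holes 15.5 mm wide and 29 mm deep in its top, at y = +28 mm (the go gauge's) and y = -28 mm (the small gauge's). Origin: centre of the underside
- gauge_hole (a point): centre of the mouth of the go gauge's hole, in the stand's top face
- small_gauge: bystander, leave alone: an 8 mm plug gauge with a blue handle and brass bands, same handle size, upright in the other hole of the stand, its top 104 mm above the table. Origin at its pin's tip
- tweezers: bystander, leave alone: black tweezers lying on the bench, 125 mm long
- caliper: bystander, leave alone: digital caliper lying on the bench, 220 mm long
- solder_spool: bystander, leave alone: spool of solder, 60 mm in diameter, 40 mm high
- flux_jar: bystander, leave alone: small jar with a yellow lid, 45 mm high
- cleaner_bottle: bystander, leave alone: bottle with a blue cap, 130 mm high
- driver: bystander, leave alone: blue screwdriver lying on the bench, 160 mm long
There are look-alikes about, which are no part of the job. What is shaped like the sink_c but pink is not meant. What is shaped like the sink_a but purple is not meant.

How it is judged:
By the outcome, as a careful person would: the job done as asked, in the order asked, and still so for the second after the job is handed in, with the robot touching nothing.
It also fails if it takes over 72 s, if anything falls off the work surface, if the arm or the gripper's body presses on something with over 40 N, if the wrist force passes 120 N, or if a joint passes its speed limit or range.

## Working session

There is one attempt and no reset: what is moved stays moved. The work goes in short steps, Python scripts to look and compute and a tool call to move; the robot and the scene stay as the last step left them, time stands still between calls to the robot, and variables do not carry over. Pictures are saved under pics/ and viewed, at most 10 in all, crops included, and the job is handed in when it is done.

Besides the shell and the picture viewer there is one more tool, called after ">>>" as name(argument=value, ...) on one line, values as JSON. arm_command: Moves the arm, as the interface text tells. Its arguments: {"type":"object","properties":{"deltas":{"type":"array","items":{"type":"number"}},"force":{"type":"number"}},"required":["deltas"]}

```bash
mkdir -p pics; ls
python3 - <<'E'
from cell import sensors, optics, arm
import cv2,numpy as np
a=optics.get_image("scene");b=optics.get_image("top")
cv2.imwrite("pics/scene0.png",a);cv2.imwrite("pics/top0.png",b)
s=sensors.observe();print(s,arm.nose_length)
for n in("scene","top","wrist"):
    c=optics.calibration(n);R=cv2.Rodrigues(np.array(c["rvec"]))[0];print(n,np.round(c["camera_matrix"],1).tolist(),(-R.T@np.array(c["tvec"]).ravel()).round(3),R.round(2).tolist())
E
```

```text
pics
{'clock': 0.1, 'joints': array([-1.35760373,  0.43513885,  0.02496539,  1.57399498, -0.01160816,
        1.13402368, -0.07509251]), 'dq': array([-8.22674715e-04, -2.49972137e-03,  1.23055145e-03,  1.48905166e-03,
       -2.56708274e-04, -1.03108077e-03,  3.86689766e-05]), 'joint_efforts': array([ 2.97338083e-03, -6.69122672e+01,  9.87754315e-01, -3.15148902e+01,
       -6.06018165e-02,  3.73983965e-02,  4.88550938e-05]), 'position': array([0.19401222, 0.59366619, 0.24503663]), 'ee_rot': array([-4.94060147e-01, -3.10239234e+00,  2.22397880e-03]), 'force': array([0.83810781, 0.0307066 , 0.70873322]), 'ft_torque': array([ 0.02135013, -0.02873471,  0.03661988]), 'gripper_force': 0.0, 'width': 1.0001599846433102} 0.019
scene [[499.4, 0.0, 259.8], [0.0, 499.4, 197.5], [0.0, 0.0, 1.0]] [ 1.095 -0.863  0.973] [[0.85, 0.52, 0.01], [0.36, -0.58, -0.73], [-0.38, 0.63, -0.68]]
top [[420.6, 0.0, 254.3], [0.0, 420.6, 195.6], [0.0, 0.0, 1.0]] [ 0.418 -0.013  1.185] [[0.02, -1.0, 0.0], [-0.99, -0.02, -0.15], [0.15, 0.0, -0.99]]
wrist [[307.5, 0.0, 252.0], [0.0, 307.5, 194.3], [0.0, 0.0, 1.0]] [0.122 0.616 0.385] [[0.31, 0.95, -0.0], [0.91, -0.3, 0.28], [0.26, -0.09, -0.96]]
```

View pics/scene0.png

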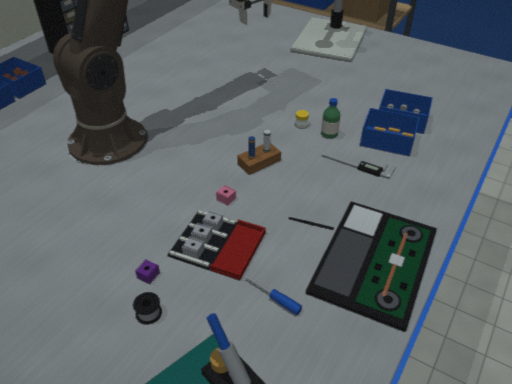

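View pics/top0.png

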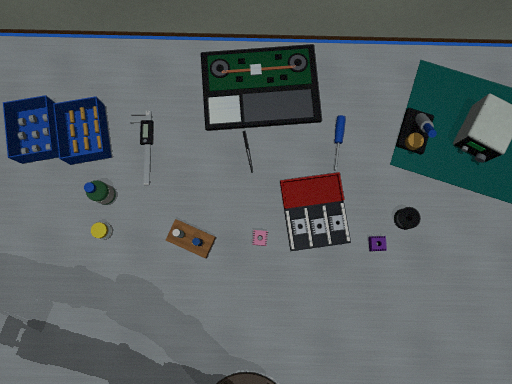

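The scene view shows the stand, check board and clutter. In the top view, the stand is at about (190,239), with the silver go gauge at (176,233) and the blue gauge at (197,242). The board is at about (317,212), with silver sinks at (300,227), (320,226) and (338,222). The pink (260,237) and purple (378,243) look-alikes are both off the board, so the three silver sinks in the lanes are the ones meant.

```bash
cat > h.py <<'E'
from cell import sensors, optics, arm
import cv2,numpy as np
from scipy.spatial.transform import Rotation as Ro
def ray(c,u,v,z):
    "world point at height z under pixel u,v with calibration dict c"
    R=cv2.Rodrigues(np.array(c["rvec"]))[0];t=np.array(c["tvec"]).ravel();o=-R.T@t
    p=cv2.undistortPoints(np.float64([[[u,v]]]),np.array(c["camera_matrix"]),None).ravel()
    d=R.T@np.array([p[0],p[1],1]);return o+d*(z-o[2])/d[2]
def proj(c,P):
    return cv2.projectPoints(np.float64(P).reshape(-1,1,3),np.array(c["rvec"]),np.array(c["tvec"]),np.array(c["camera_matrix"]),None)[0].reshape(-1,2)
def snap(name,f=None):
    c=optics.calibration(name);i=optics.get_image(name)
    if f:cv2.imwrite("pics/"+f,i)
    return c,i
E
python3 - <<'E'
from h import *
b=cv2.imread("pics/top0.png");c=optics.calibration("top")
hsv=cv2.cvtColor(b,cv2.COLOR_BGR2HSV)
def big(m,n):
    m=m.astype(np.uint8)*255
    k=[x for x in cv2.findContours(m,0,2)[0] if cv2.contourArea(x)>60]
    for x in k:
        r=cv2.minAreaRect(x);print(n,np.round(r[0],1),np.round(r[1],1),round(r[2],1))
    return k
H,S,V=hsv[...,0],hsv[...,1],hsv[...,2]
roi=np.zeros(H.shape,bool);roi[165:260,150:360]=1
for x in big(roi&((H<8)|(H>172))&(S>150)&(V>60),"red"):
    for p in cv2.boxPoints(cv2.minAreaRect(x)): print(p,ray(c,*p,.015).round(3))
for x in big(roi&(H>8)&(H<25)&(S>110),"wood"):
    for p in cv2.boxPoints(cv2.minAreaRect(x)): print(p,ray(c,*p,.034).round(3))
print("gauge",ray(c,176,233,.104),"blue",ray(c,197,242,.104))
for p in((300,227),(320,226),(338,222.5)):print("sink",ray(c,*p,.038).round(3))
s=sensors.observe();print(Ro.from_rotvec(s["ee_rot"]).as_matrix().round(3).tolist())
w=optics.calibration("wrist");R=Ro.from_rotvec(s["ee_rot"]).as_matrix();Rc=cv2.Rodrigues(np.array(w["rvec"]))[0]
print("cam in tool",R.T@(-Rc.T@np.array(w["tvec"]).ravel()-s["position"]),(Rc@R).round(2).tolist())
cv2.imwrite("pics/top_crop.png",cv2.resize(b[165:260,150:360],None,fx=3.8,fy=3.8,interpolation=cv2.INTER_CUBIC))
E
```

```text
red [311.9 190.1] [28.6 60. ] 82.1
[280.18243 180.11356] [ 0.646 -0.084  0.015]
[339.64648 171.85464] [ 0.674 -0.252  0.015]
[343.57532 200.1423 ] [ 0.593 -0.263  0.015]
[284.11127 208.40121] [ 0.566 -0.096  0.015]
wood [190.2 238.3] [44.3 23.3] 24.4
[165.21231 239.73288] [0.47  0.229 0.034]
[174.8356  218.56165] [0.529 0.205 0.034]
[215.14383 236.88358] [0.481 0.093 0.034]
[205.52054 258.0548 ] [0.423 0.117 0.034]
gauge [0.48500328 0.18723116 0.104     ] blue [0.46317297 0.13243214 0.104     ]
sink [ 0.512 -0.138  0.038]
sink [ 0.516 -0.193  0.038]
sink [ 0.527 -0.242  0.038]
[[-0.951, 0.311, -0.0], [0.311, 0.951, -0.001], [-0.0, -0.001, -1.0]]
cam in tool [ 0.07518469 -0.00109043 -0.13950267] [[0.0, 1.0, 0.0], [-0.96, 0.0, -0.28], [-0.28, -0.0, 0.96]]
```

View pics/top_crop.png

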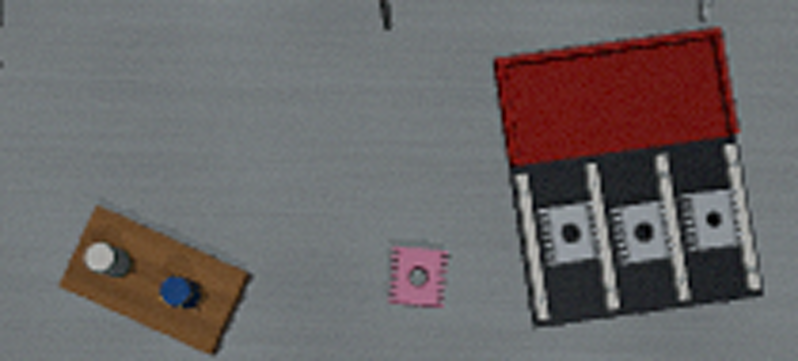

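The crop shows the silver-topped go gauge at about (105,257) and the blue one at (178,290). The sink bores are at (570,232), (643,231) and (712,219), and the right-hand bore looks smaller. The board's x axis is at about +9° and the stand's at about -22°. I'll move above the go gauge with the closing axis along the stand's x, which keeps the fingers clear of the small gauge.

>>> arm_command(deltas=[0,0,-0.99,0.291,-0.407,0.0,50,0,0,-0.99,0.291,-0.407,0.0,50,0,0,-0.99,0.291,-0.407,0.0,50,0,0,-0.99,0.291,-0.407,0.0,50,0,0,-0.99,0.291,-0.407,0.0,50,0,0,-0.99,0.291,-0.407,0.0,50,0,0,-0.99,0.291,-0.407,0.0,50,0,0,-0.99,0.291,-0.407,0.0,50,0,0,-0.99,0.291,-0.407,0.0,50,0,0,-0.99,0.291,-0.407,0.0,50,0,0,-0.99,0.291,-0.407,0.0,50,0,0,-0.99,0.291,-0.407,0.0,50,0,0,-0.99,0.291,-0.407,0.0,50,0,0,-0.99,0.291,-0.407,0.0,50])

```text
clock: 1.5
position: [0.4843, 0.1884, 0.2455]
ee_rot: [-2.524, -1.869, 0.001]
force: [0.5, -0.0, -0.1]
width: 0.546
gripper_force: 0.0
```

Run:
```python
from h import *
c,i=snap("wrist","w1.png");s=sensors.observe()
R=Ro.from_rotvec(s["ee_rot"]).as_matrix();print(s["clock"],s["position"],np.degrees(np.arctan2(R[1,1],R[0,1])),R[2,2])
print(proj(c,[[.485,.187,.104],[.463,.132,.104]]))
```

```text
1.55 [0.48441784 0.18834986 0.2455951 ] -16.988200119503425 -0.9999998535770447
[[253.8687022  187.84701855]
 [248.75879139 244.98590067]]
```

View pics/w1.png

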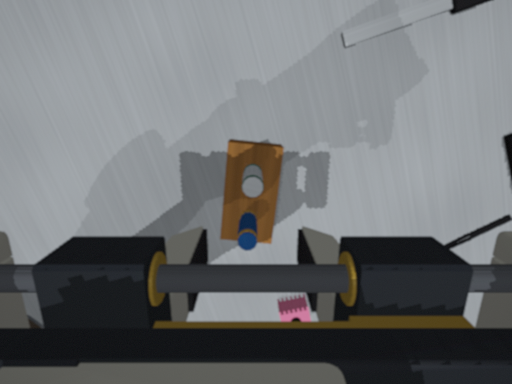

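The wrist view shows the silver gauge's top at about (253,187) and the blue one's at (248,240). The stand's top corners are at (229,141), (283,146), (271,242) and (222,238). The projection of the top-camera estimate, (254,188), agrees.

Run:
```python
from h import *
i=cv2.imread("pics/w1.png");c=optics.calibration("wrist")
g=cv2.cvtColor(i,cv2.COLOR_BGR2GRAY)[155:210,228:280];hsv=cv2.cvtColor(i,cv2.COLOR_BGR2HSV)
sub=hsv[165:205,236:270];m=((sub[...,1]<60)&(sub[...,2]>90)).astype(np.uint8)
k=max(cv2.findContours(m,0,2)[0],key=cv2.contourArea);x,y,w,h=cv2.boundingRect(k);print("gauge silh",x+236,y+165,w,h)
# top disc = lowest part of silhouette, radius from width
r=w/2;u,v=x+236+(w-1)/2,y+165+h-.5-r;print(u,v,ray(c,u,v,.104))
m=((hsv[...,0]>5)&(hsv[...,0]<22)&(hsv[...,1]>120)).astype(np.uint8);m[245:]=0
k=max(cv2.findContours(m,0,2)[0],key=cv2.contourArea);b=cv2.boxPoints(cv2.minAreaRect(k));P=[ray(c,*p,.034) for p in b]
print(b.round(0).tolist(),np.round(P,4).tolist());C=np.mean(P,0);print("centre",C)
e=sorted([(P[(j+1)%4]-P[j]) for j in range(4)],key=np.linalg.norm)[3];e=e*np.sign(e[1]);print("len",np.linalg.norm(e),"yaw y",np.degrees(np.arctan2(e[1],e[0])),"hole",C+.028*e/np.linalg.norm(e))
```

```text
gauge silh 242 177 22 21
252.5 186.5 [0.4842476  0.18854551 0.104     ]
[[220.0, 238.0], [229.0, 140.0], [283.0, 145.0], [274.0, 243.0]] [[0.4213, 0.1201, 0.034], [0.4692, 0.2307, 0.034], [0.526, 0.2076, 0.034], [0.4834, 0.0943, 0.034]]
centre [0.47496013 0.16318854 0.034     ]
len 0.12113067156538013 yaw y 69.37698814894624 hole [0.48482222 0.18939425 0.034     ]
```

>>> arm_command(deltas=[0,0,-0.05,0,0.0005,-0.05,50,0,0,-0.05,0,0.0005,-0.1,50,0,0,-0.05,0,0.0005,-0.14,50,0,0,-0.05,0,0.0005,-0.165,50,0,0,-0.05,0,0.0005,-0.165,50,0,0,-0.05,0,0.0005,-0.165,50,0,0,-0.05,0,0.0005,-0.165,10,0,0,-0.05,0,0.0005,-0.165,10,0,0,-0.05,0,0.0005,-0.165,10,0,0,-0.05,0,0.0005,-0.165,10,0,0,-0.05,0,0.0005,-0.165,10,0,0,-0.05,0,0.0005,-0.165,10], force=25)

```text
clock: 2.75
position: [0.4854, 0.1878, 0.0813]
ee_rot: [-2.6, -1.764, -0.001]
force: [-1.6, 0.4, 6.8]
width: 0.211
gripper_force: 25.0
```

>>> arm_command(deltas=[0,0,0,0,0,0.015,10,0,0,0,0,0,0.05,10,0,0,0,0,0,0.1,10,0,0,0,0.031,-0.458,0.1,10,0,0,0,0.031,-0.458,0.1,10,0,0,0,0.031,-0.458,0.1,10,0,0,0,0.031,-0.458,0.1,10,0,0,0,0.031,-0.458,0.1,10,0,0,0,0.031,-0.458,0.1,10,0,0,0,0.031,-0.458,0.1,10,0,0,0,0.031,-0.458,0.1,10,0,0,0,0.031,-0.458,0.1,10,0,0,0,0.031,-0.458,0.1,10,0,0,0,0.031,-0.458,0.1,10,0,0,0,0.031,-0.458,0.1,10,0,0,0,0.031,-0.458,0.1,10])

```text
clock: 4.35
position: [0.5165, -0.2681, 0.1805]
ee_rot: [-2.596, -1.766, -0.001]
force: [-0.1, 0.7, -0.7]
width: 0.212
gripper_force: 25.0
```

Run:
```python
from h import *
s=sensors.observe();c,i=snap("wrist","w2.png")
R=Ro.from_rotvec(s["ee_rot"]).as_matrix();print(s["clock"],s["position"],np.degrees(np.arctan2(R[1,1],R[0,1])),s["force"],s["width"])
print(proj(c,[[.512,-.138,.038],[.516,-.193,.038],[.527,-.242,.038],s["position"]+R@[0,0,.071]]))
cv2.imwrite("pics/w2z.png",cv2.resize(i[0:260,90:440],(770,572),interpolation=cv2.INTER_CUBIC))
```

```text
4.35 [ 0.51648884 -0.2680979   0.1804744 ] -21.54796571861577 [-0.0829696   0.70035886 -0.67821715] 0.2120892640373528
[[190.99277939  49.01818618]
 [221.07874404 110.31005008]
 [252.92518401 157.00723843]
 [252.73212189 211.28723262]]
```

View pics/w2z.png

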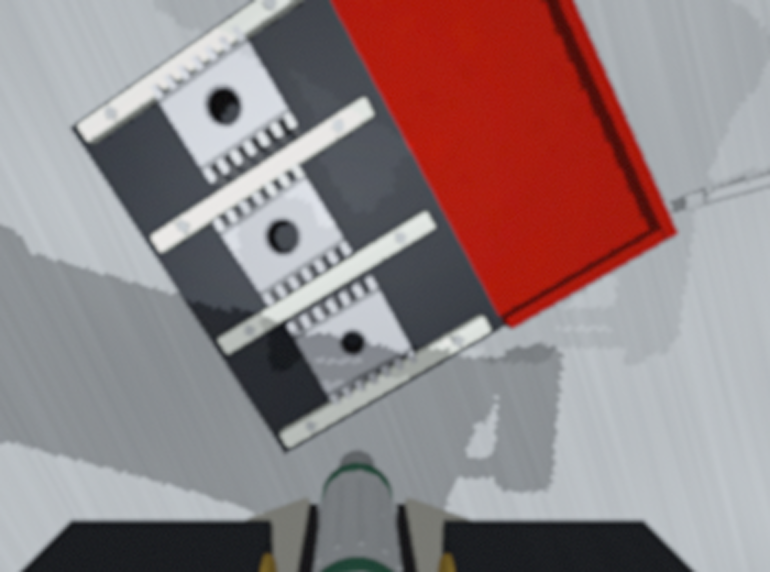

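The enlarged view shows the green-banded gauge in the grip, its tip at about (357,460). The bores are at (224,105), (283,236) and (353,342), the last clearly smaller. Next I'll measure the bore centres.

Run:
```python
from h import *
i=cv2.imread("pics/w2.png");c=optics.calibration("wrist");g=cv2.cvtColor(i,cv2.COLOR_BGR2GRAY)
for u,v in((191.8,47.7),(218.6,107.3),(250.5,155.5)):
    a,b=int(u)-14,int(v)-14;G=cv2.resize(g[b:b+29,a:a+29],None,fx=8,fy=8,interpolation=cv2.INTER_CUBIC)
    for t in(.5,.65,.8):
        face=np.percentile(G,85 if v<150 else 70)
        k,l,st,ce=cv2.connectedComponentsWithStats((G<face*t).astype(np.uint8))
        j=l[116,116];
        if j==0:print("miss");continue
        p=(np.array([st[j,0]+st[j,2]/2,st[j,1]+st[j,3]/2])-3.5)/8+[a,b]
        print(t,p.round(1),(st[j,2:4]/8),ray(c,*p,.038).round(4),"dia mm",np.round(st[j,2]/8*np.linalg.norm(ray(c,*p,.038)-ray(c,*(p+[1,0]),.038))*1000,1))
t=g[200:225,238:268];print(i[196:226:2,252].tolist());print(g[208,238:268].tolist());print(g[213,238:268].tolist())
```

```text
0.5 [191.2  47.8] [14.625 16.25 ] [ 0.5127 -0.1374  0.038 ] dia mm 12.3
0.65 [191.1  47.8] [15.875 17.375] [ 0.5126 -0.1373  0.038 ] dia mm 13.3
0.8 [191.2  47.7] [17.25 18.75] [ 0.5127 -0.1372  0.038 ] dia mm 14.5
0.5 [217.9 107.2] [13.625 14.625] [ 0.5145 -0.1897  0.038 ] dia mm 12.0
0.65 [217.9 107.2] [14.75 15.75] [ 0.5145 -0.1897  0.038 ] dia mm 13.0
0.8 [218.  107.2] [16.125 16.875] [ 0.5146 -0.1897  0.038 ] dia mm 14.2
0.5 [249.7 155.8] [11.25  10.375] [ 0.5247 -0.24    0.038 ] dia mm 10.4
0.65 [249.7 156. ] [13.75  11.875] [ 0.5247 -0.2402  0.038 ] dia mm 12.7
0.8 [250.1 159.5] [29.    20.125] [ 0.5238 -0.2433  0.038 ] dia mm 26.8
[[152, 147, 143], [152, 148, 143], [151, 147, 142], [151, 147, 142], [134, 130, 126], [102, 99, 95], [103, 100, 96], [78, 84, 65], [61, 73, 43], [116, 116, 108], [127, 124, 119], [124, 121, 117], [123, 120, 116], [124, 121, 117], [124, 121, 116]]
[147, 148, 148, 147, 146, 144, 135, 120, 103, 97, 97, 97, 98, 98, 99, 100, 99, 97, 98, 100, 112, 128, 140, 145, 146, 146, 146, 145, 146, 146]
[147, 146, 143, 134, 116, 90, 67, 60, 63, 67, 73, 77, 79, 83, 88, 90, 88, 79, 69, 63, 59, 61, 76, 97, 120, 136, 144, 146, 146, 145]
```

>>> arm_command(deltas=[0,0,0,-0.0038,0.05,-0.02,10,0,0,0,-0.0038,0.1,-0.03,10,0,0,0,-0.0038,0.1308,-0.0525,10,0,0,0,-0.0038,0.1308,-0.0625,10,0,0,0,-0.0038,0.1308,-0.0625,10,0,0,0,-0.0038,0.1308,-0.0625,10,0,0,0,-0.0038,0.1308,-0.0625,10,0,0,0,-0.0038,0.1308,-0.0625,10])

```text
clock: 5.2
position: [0.5127, -0.1408, 0.119]
ee_rot: [2.6, 1.761, 0.001]
force: [-0.3, 0.7, -0.3]
width: 0.214
gripper_force: 25.0
```

```bash
cat > look.py <<'E'
from h import *
import sys
s=sensors.observe();c,i=snap("wrist");R=Ro.from_rotvec(s["ee_rot"]).as_matrix()
tip=s["position"]+R@[0,0,.0723]
print(s["clock"],s["position"].round(4),"tip",tip.round(4),s["force"].round(2),"px",proj(c,[tip,[float(sys.argv[2]),float(sys.argv[3]),.038]]).round(1).tolist())
cv2.imwrite("pics/"+sys.argv[1],cv2.resize(i[140:270,165:340],None,fx=4.4,fy=4.4,interpolation=cv2.INTER_CUBIC))
E
python3 look.py a1.png 0.5127 -0.1373
```

```text
5.2 [ 0.5127 -0.1408  0.119 ] tip [ 0.5128 -0.1408  0.0467] [-0.31  0.68 -0.34] px [[252.7, 210.7], [250.8, 202.8]]
```

View pics/a1.png

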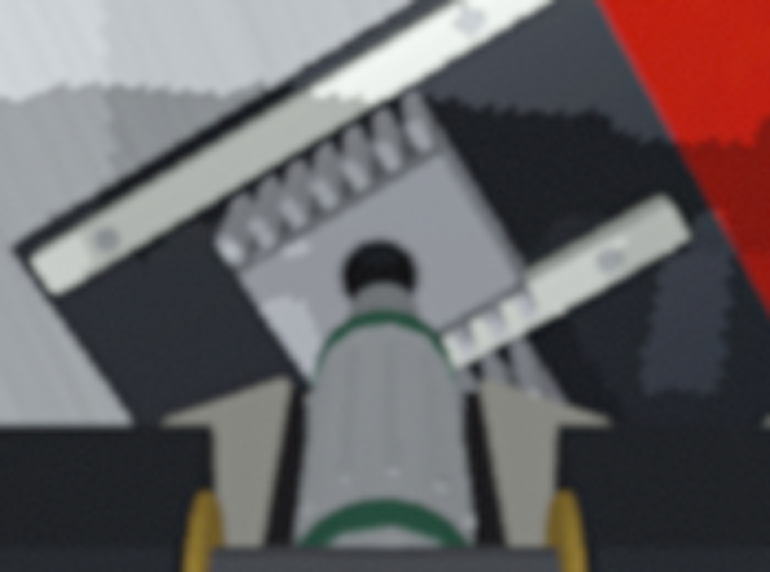

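The crop shows the bore of sink a at about (380,272), just ahead of the pin, which is roughly 3.5 mm short in y. The measured bore position holds, so I'll correct and lower gently.

>>> arm_command(deltas=[0,0,0,0.0003,0.0035,0,10,0,0,0,0.0003,0.0035,0,10,0,0,0,0.0003,0.0035,-0.004,10,0,0,0,0.0003,0.0035,-0.006,10,0,0,0,0.0003,0.0035,-0.006,10])

```text
clock: 5.75
position: [0.5123, -0.136, 0.1118]
ee_rot: [-2.599, -1.763, 0.001]
force: [0.1, 0.3, -0.7]
width: 0.211
gripper_force: 25.0
```

```bash
python3 look.py a2.png 0.513 -0.1373
```

```text
5.75 [ 0.5123 -0.136   0.1118] tip [ 0.5123 -0.136   0.0395] [ 0.08  0.27 -0.7 ] px [[252.7, 210.6], [254.2, 211.1]]
```

>>> arm_command(deltas=[0,0,0,0.0007,-0.0013,0,10,0,0,0,0.0007,-0.0013,0,10,0,0,0,0.0007,-0.0013,0,10,0,0,0,0.0007,-0.0013,0,10])

```text
clock: 6.2
position: [0.5134, -0.1374, 0.1123]
ee_rot: [2.6, 1.764, 0.0]
force: [-0.2, -0.4, -1.1]
width: 0.214
gripper_force: 25.0
```

```bash
for k in 1 2 3; do python3 look.py a3.png 0.513 -0.1373; done
```

```text
6.2 [ 0.5134 -0.1374  0.1123] tip [ 0.5134 -0.1374  0.04  ] [-0.25 -0.45 -1.08] px [[252.7, 210.7], [252.2, 209.8]]
6.25 [ 0.5133 -0.1374  0.1123] tip [ 0.5133 -0.1374  0.04  ] [-0.15 -1.35 -0.37] px [[252.7, 210.7], [252.2, 209.8]]
6.3 [ 0.5134 -0.1374  0.1123] tip [ 0.5134 -0.1374  0.04  ] [0.42 0.51 0.22] px [[252.7, 210.6], [252.2, 209.8]]
```

>>> arm_command(deltas=[0,0,0,-0.0003,0,-0.002,10,0,0,0,-0.0003,0,-0.004,10,0,0,0,-0.0003,0,-0.005,10,0,0,0,-0.0003,0,-0.005,10])

```text
clock: 6.75
position: [0.5129, -0.1374, 0.107]
ee_rot: [-2.6, -1.763, 0.0]
force: [-0.1, -0.1, -0.2]
width: 0.215
gripper_force: 25.0
```

The tip is 3 mm into the bore with no force. I'll let it drop deeper.

>>> arm_command(deltas=[0,0,0,0,0,-0.004,10,0,0,0,0,0,-0.008,10,0,0,0,0,0,-0.012,10,0,0,0,0,0,-0.016,10,0,0,0,0,0,-0.016,10,0,0,0,0,0,-0.016,10])

```text
clock: 7.35
position: [0.5129, -0.1375, 0.0911]
ee_rot: [-2.6, -1.763, 0.0]
force: [-0.1, 0.6, -1.3]
width: 0.214
gripper_force: 25.0
```

Sink a is good: the pin went 19 mm in with no force. I'll withdraw and move to b.

>>> arm_command(deltas=[0,0,0,0,0,0.008,10,0,0,0,0,0,0.018,10,0,0,0,0,0,0.028,10,0,0,0,0,0,0.03,10,0,0,0,0.0016,-0.03,0.03,10,0,0,0,0.0016,-0.0522,0.03,10,0,0,0,0.0016,-0.0522,0.025,10,0,0,0,0.0016,-0.0522,0.022,10,0,0,0,0.0016,-0.0522,0.022,10,0,0,0,0.0016,-0.0522,0.022,10,0,0,0,0.0016,-0.0522,0.022,10])

```text
clock: 8.45
position: [0.5148, -0.1888, 0.1133]
ee_rot: [-2.599, -1.765, -0.0]
force: [0.6, 0.4, -0.3]
width: 0.214
gripper_force: 25.0
```

```bash
python3 look.py b1.png 0.5145 -0.1897
```

```text
8.45 [ 0.5148 -0.1888  0.1133] tip [ 0.5148 -0.1888  0.041 ] [ 0.56  0.4  -0.34] px [[252.7, 210.7], [252.7, 210.6]]
```

View pics/b1.png

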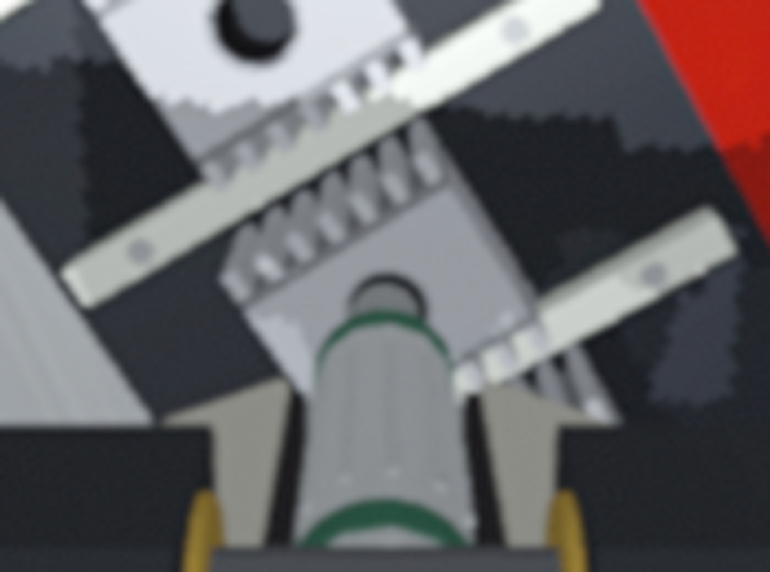

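The crop shows the pin over bore b at about (388,300), aligned to within about 1 mm. I'll make a small correction and lower.

>>> arm_command(deltas=[0,0,0,0.0002,-0.0008,0,10,0,0,0,0.0002,-0.0008,0,10,0,0,0,0.0002,-0.0008,-0.002,10,0,0,0,0.0002,-0.0008,-0.004,10,0,0,0,0.0002,-0.0008,-0.006,10,0,0,0,0.0002,-0.0008,-0.006,10])

```text
clock: 9.1
position: [0.5146, -0.1903, 0.1069]
ee_rot: [-2.6, -1.763, 0.001]
force: [0.4, 0.0, -0.8]
width: 0.214
gripper_force: 25.0
```

Nothing stops it and the tip is 3.4 mm in, so I'll go deeper.

>>> arm_command(deltas=[0,0,0,0,0,-0.004,10,0,0,0,0,0,-0.008,10,0,0,0,0,0,-0.012,10,0,0,0,0,0,-0.016,10,0,0,0,0,0,-0.016,10,0,0,0,0,0,-0.016,10])

```text
clock: 9.7
position: [0.5148, -0.1904, 0.0911]
ee_rot: [-2.6, -1.763, 0.0]
force: [-0.7, 0.3, -0.8]
width: 0.213
gripper_force: 25.0
```

Sink b is good, with the pin 19 mm in. Next is sink c at (0.5247,-0.2401).

>>> arm_command(deltas=[0,0,0,0,0,0.008,10,0,0,0,0,0,0.018,10,0,0,0,0,0,0.028,10,0,0,0,0,0,0.03,10,0,0,0,0.0099,-0.03,0.03,10,0,0,0,0.0099,-0.0497,0.03,10,0,0,0,0.0099,-0.0497,0.025,10,0,0,0,0.0099,-0.0497,0.022,10,0,0,0,0.0099,-0.0497,0.022,10,0,0,0,0.0099,-0.0497,0.022,10,0,0,0,0.0099,-0.0497,0.022,10])

```text
clock: 10.8
position: [0.5249, -0.2393, 0.1133]
ee_rot: [-2.599, -1.765, -0.0]
force: [0.9, 0.1, -0.8]
width: 0.211
gripper_force: 25.0
```

```bash
python3 look.py c1.png 0.5247 -0.2401
```

```text
10.8 [ 0.5249 -0.2393  0.1133] tip [ 0.5249 -0.2393  0.041 ] [ 0.92  0.07 -0.75] px [[252.7, 210.7], [252.8, 210.4]]
```

View pics/c1.png

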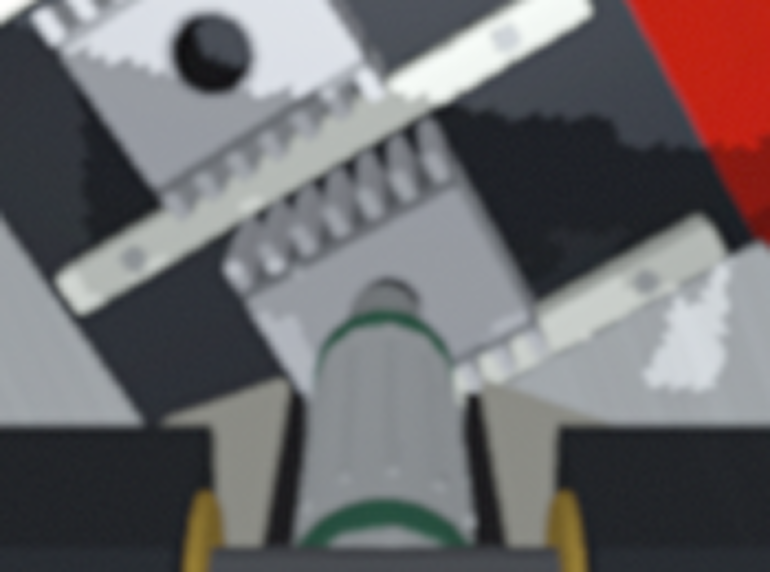

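The crop shows the smaller bore of c around (388,300) under the pin, well aligned. I'll lower gently.

>>> arm_command(deltas=[0,0,0,0.0004,-0.0008,0,10,0,0,0,0.0004,-0.0008,0,10,0,0,0,0.0004,-0.0008,-0.002,10,0,0,0,0.0004,-0.0008,-0.003,10,0,0,0,0.0004,-0.0008,-0.004,10,0,0,0,0.0004,-0.0008,-0.0055,10,0,0,0,0.0004,-0.0008,-0.0055,10])

```text
clock: 11.55
position: [0.5256, -0.2405, 0.1085]
ee_rot: [-2.6, -1.764, -0.002]
force: [-1.8, 2.7, 9.3]
width: 0.214
gripper_force: 25.0
```

Sink c stops the gauge at the mouth, with 9 N and no further entry, so c is tight. I'll raise it, carry the gauge back over the blue gauge's height, and hover over its hole.

>>> arm_command(deltas=[0,0,0,0,0,0.02,10,0,0,0,0,0,0.06,10,0,0,0,0,0,0.085,10,0,0,0,-0.0406,0.429,0.085,10,0,0,0,-0.0406,0.429,0.085,10,0,0,0,-0.0406,0.429,0.085,10,0,0,0,-0.0406,0.429,0.085,10,0,0,0,-0.0406,0.429,0.085,10,0,0,0,-0.0406,0.429,0.085,10,0,0,0,-0.0406,0.429,0.085,10,0,0,0,-0.0406,0.429,0.085,10,0,0,0,-0.0406,0.429,0.085,10,0,0,0,-0.0406,0.429,0.085,10,0,0,0,-0.0406,0.429,0.045,10,0,0,0,-0.0406,0.429,0.015,10,0,0,0,-0.0406,0.429,0.01,10,0,0,0,-0.0406,0.429,0.01,10,0,0,0,-0.0406,0.429,0.01,10,0,0,0,-0.0406,0.429,0.01,10])

```text
clock: 13.45
position: [0.4856, 0.1882, 0.1192]
ee_rot: [2.6, 1.763, 0.004]
force: [-0.3, -0.0, -1.2]
width: 0.215
gripper_force: 25.0
```

```bash
sed -i 's/\.038/float(sys.argv[4]) if len(sys.argv)>4 else .038/' look.py; python3 look.py g1.png 0.4848 0.1890 0.034
```

```text
13.45 [0.4856 0.1882 0.1192] tip [0.4857 0.1883 0.0469] [-0.29 -0.   -1.19] px [[252.7, 210.7], [251.2, 204.8]]
```

View pics/g1.png

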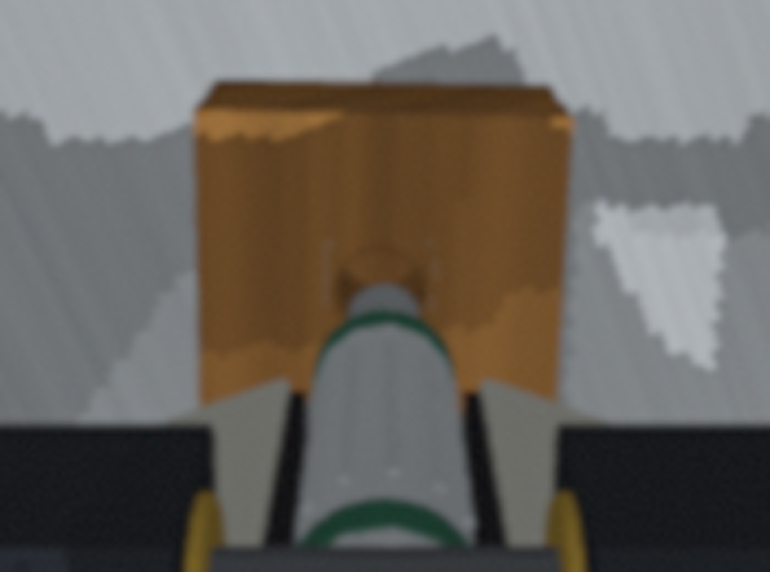

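The crop shows the hole's mouth centred at about (381,290). That casts to about (0.4848,0.1882), within 1 mm of the tip. I'll lower, checking on the way.

>>> arm_command(deltas=[0,0,0,-0.0008,0,-0.004,10,0,0,0,-0.0008,0,-0.008,10,0,0,0,-0.0008,0,-0.013,10,0,0,0,-0.0008,0,-0.018,10,0,0,0,-0.0008,0,-0.024,10,0,0,0,-0.0008,0,-0.03,10,0,0,0,-0.0008,0,-0.034,10,0,0,0,-0.0008,0,-0.034,10,0,0,0,-0.0008,0,-0.034,10])

```text
clock: 14.4
position: [0.4838, 0.188, 0.0837]
ee_rot: [2.6, 1.763, -0.0]
force: [-0.0, 0.5, -1.3]
width: 0.211
gripper_force: 25.0
```

>>> arm_command(deltas=[0,0,0,0,0,-0.001,10,0,0,0,0,0,-0.002,10,0,0,0,0,0,-0.0026,10,0,0,0,0,0,-0.0026,10])

```text
clock: 14.8
position: [0.4838, 0.1882, 0.0813]
ee_rot: [-2.6, -1.764, -0.001]
force: [-0.0, 0.4, 0.7]
width: 0.215
gripper_force: 25.0
```

The gauge is home at the same TCP height as at the pick-up, 0.0813. I'll release and lift clear.

>>> arm_command(deltas=[0,0,0,0,0,0,30,0,0,0,0,0,0,50,0,0,0,0,0,0,50,0,0,0,0,0,0,50,0,0,0,0,0,0.03,50,0,0,0,0,0,0.08,50,0,0,0,0,0,0.13,50,0,0,0,0,0,0.164,50,0,0,0,0,0,0.164,50,0,0,0,0,0,0.164,50])

```text
clock: 15.8
position: [0.4839, 0.1884, 0.2457]
ee_rot: [-2.599, -1.764, -0.003]
force: [0.1, 0.7, -0.3]
width: 0.545
gripper_force: 0.0
```

Run:
```python
from h import *
c,i=snap("wrist","w3.png");s=sensors.observe();print(s["clock"],s["position"])
hsv=cv2.cvtColor(i,cv2.COLOR_BGR2HSV);sub=hsv[165:205,236:270];m=((sub[...,1]<60)&(sub[...,2]>90)).astype(np.uint8)
k=max(cv2.findContours(m,0,2)[0],key=cv2.contourArea);x,y,w,h=cv2.boundingRect(k);r=w/2
u,v=x+236+(w-1)/2,y+165+h-.5-r;print("gauge",(x+236,y+165,w,h),ray(c,u,v,.104))
# board, from top picture 0 and current
t,j=snap("top","top1.png");H=cv2.cvtColor(j,cv2.COLOR_BGR2HSV)
m=(((H[...,0]<8)|(H[...,0]>172))&(H[...,1]>150)&(H[...,2]>60)).astype(np.uint8);m[:165]=0;m[260:]=0;m[:,:260]=0
k=max(cv2.findContours(m,0,2)[0],key=cv2.contourArea);q=cv2.boxPoints(cv2.minAreaRect(k))
near=sorted(q,key=lambda p:-p[1])[:2];N=[ray(t,*p,.008) for p in near];print("near edge",np.round(N,4).tolist())
# from w2 image at known pose: pose then = [.5165,-.2681,.1805], shift the present calibration
R=cv2.Rodrigues(np.array(c["rvec"]))[0];o=-R.T@np.array(c["tvec"]).ravel()+np.array([.5165,-.2681,.1805])-s["position"]
c2=dict(c);c2["tvec"]=-R@o
w=cv2.imread("pics/w2.png");H=cv2.cvtColor(w,cv2.COLOR_BGR2HSV)
print("check a",ray(c2,191.2,47.8,.038))
m=((H[...,0]<8)|(H[...,0]>172))&(H[...,1]>150)&(H[...,2]>60)
pts=[(np.flatnonzero(m[r])[0]-.5,r) for r in range(10,140,3)]
P=np.array([ray(c2,*p,.008)[:2] for p in pts]);vx,vy,x0,y0=cv2.fitLine(P.astype(np.float32),2,0,.01,.01).ravel()
n=np.array([abs(vy),-vx*np.sign(vy)]);print("yaw from red edge",np.degrees(np.arctan2(n[1],n[0])))
for nme,b in dict(a=(.5127,-.1373),b=(.5145,-.1897),c=(.5251,-.2401)).items():print(nme,"x_board",.055-(np.array([x0,y0])-b)@n)
st=[ray(c2,155/2.2+90,242/2.2,.016),ray(c2,372/2.2+90,105/2.2,.016)];d=st[1]-st[0];print("strip",np.linalg.norm(d),np.degrees(np.arctan2(d[1],d[0])))
```

```text
15.85 [0.48323754 0.18813253 0.24463145]
gauge (241, 177, 22, 21) [0.48315196 0.18893832 0.104     ]
near edge [[0.5662, -0.0946, 0.008], [0.5936, -0.2641, 0.008]]
check a [ 0.51363724 -0.13680509  0.038     ]
yaw from red edge 8.978533
a x_board -0.0035376583546782303
b x_board -0.009937488821187175
c x_board -0.007333017805256949
strip 0.10872258190083918 8.445087775111208
```

The gauge is seen home at (0.483,0.189), with its top at the right place. The board yaw is about 8.9°, and sink c is at board x ≈ -7 mm, so it needs a push of about 99 mm. I'll go behind c with the fingers shut and the closing axis across the lane.

>>> arm_command(deltas=[0,0,-0.662,-0.003,-0.4355,-0.02,0,0,0,-0.662,-0.003,-0.4355,-0.04,0,0,0,-0.662,-0.003,-0.4355,-0.04,0,0,0,-0.662,-0.003,-0.4355,-0.04,0,0,0,-0.662,-0.003,-0.4355,-0.04,0,0,0,-0.662,-0.003,-0.4355,-0.04,0,0,0,-0.662,-0.003,-0.4355,-0.04,0,0,0,-0.662,-0.003,-0.4355,-0.04,0,0,0,-0.662,-0.003,-0.4355,-0.04,0,0,0,-0.662,-0.003,-0.4355,-0.1,0,0,0,-0.662,-0.003,-0.4355,-0.145,0,0,0,-0.662,-0.003,-0.4355,-0.145,0,0,0,-0.662,-0.003,-0.4355,-0.145,0,0,0,-0.662,-0.003,-0.4355,-0.145,0])

```text
clock: 17.3
position: [0.4815, -0.248, 0.1017]
ee_rot: [3.131, 0.239, 0.002]
force: [0.9, -0.6, 0.1]
width: 0.006
gripper_force: 0.0
```

Run:
```python
from h import *
s=sensors.observe();c,i=snap("wrist")
R=Ro.from_rotvec(s["ee_rot"]).as_matrix();p=s["position"];print(s["clock"],p,s["width"],"ytool",np.degrees(np.arctan2(R[1,1],R[0,1])))
e=np.array([.988,.155]);print("rel to sink, along/across lane",(p[:2]-[.5251,-.2401])@e,(p[:2]-[.5251,-.2401])@[-.155,.988])
cv2.imwrite("pics/p1.png",cv2.resize(i,(768,576)))
```

```text
17.3 [ 0.48145887 -0.24796249  0.10165702] 0.005837382348942786 ytool -81.27776999821887
rel to sink, along/across lane -0.04433612138801187 -0.0010037649321779762
```

View pics/p1.png

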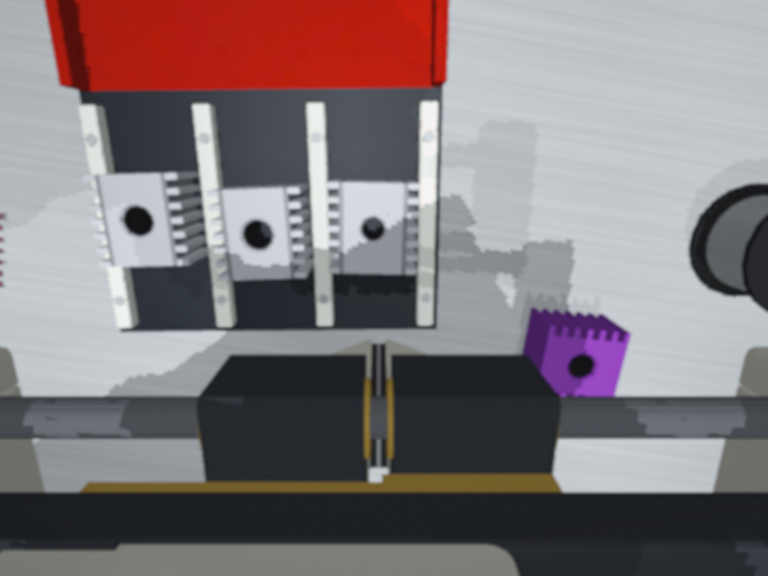

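The wrist view shows the shut fingers at column 378, in line with sink c (bore at (373,228)) in the right-hand lane. Purple at (575,370) is off to the side. I'll lower to just above the guide strips and push along the lane.

>>> arm_command(deltas=[0,0,0,0,0.001,-0.03,0,0,0,0,0,0.001,-0.055,0,0,0,0,0,0.001,-0.064,0,0,0,0,0,0.001,-0.064,0,0,0,0,0,0.001,-0.064,0,0,0,0,0.006,0.002,-0.064,0,0,0,0,0.01,0.0026,-0.064,0,0,0,0,0.0138,0.0032,-0.064,0,0,0,0,0.0178,0.0038,-0.064,0,0,0,0,0.0237,0.0047,-0.064,0,0,0,0,0.0296,0.0056,-0.064,0,0,0,0,0.0296,0.0056,-0.064,0])

```text
clock: 18.55
position: [0.5115, -0.2415, 0.0361]
ee_rot: [3.132, 0.241, 0.001]
force: [0.3, 0.5, -0.4]
width: 0.004
gripper_force: 0.0
```

```bash
cat > m.py <<'E'
from h import *
s=sensors.observe();c,i=snap("wrist");p=s["position"];e=np.array([.988,.155]);f=np.array([-.155,.988]);B=np.array([.5251,-.2401])+.0073*e+.052*f
d=p[:2]-B;print(s["clock"],p.round(4),s["force"].round(1),"tcp board xy",d@e,d@f)
g=cv2.cvtColor(i,cv2.COLOR_BGR2GRAY)
for r in(22,24,26,28,29.5,31,33,35,60,90):   # bore expected r mm ahead? list darkest match
    pass
# bright, grey sink top near the tool axis; bore = dark hole inside
H=cv2.cvtColor(i,cv2.COLOR_BGR2HSV);out=[]
m=cv2.inRange(g,0,75);n,l,st,ce=cv2.connectedComponentsWithStats(m)
for j in range(1,n):
    x,y,w,h,a=st[j]
    if 60<a<900 and .6<w/h<1.6 and a>.6*w*h:
        q=ray(c,x+(w-1)/2,y+(h-1)/2,.038)[:2]-B;out.append(((x,y,w,h),q@e,q@f))
for o in out:print(o[0],"board",np.round(o[1:],4))
E
python3 m.py
```

```text
18.55 [ 0.5115 -0.2415  0.0361] [ 0.3  0.5 -0.4] tcp board xy -0.020940244738698214 -0.05127013882501048
(np.int32(240), np.int32(192), np.int32(21), np.int32(19)) board [ 0.0097 -0.0512]
(np.int32(25), np.int32(216), np.int32(25), np.int32(24)) board [-0.0033  0.0512]
```

Sink c is sliding cleanly: it is now at board x = 9.7 mm, in line, with no excess force. Another 82 mm puts it at about 92 mm.

>>> arm_command(deltas=[0,0,0,0.0059,0.0009,0,0,0,0,0,0.0119,0.0019,0,0,0,0,0,0.0178,0.0028,0,0,0,0,0,0.0237,0.0037,0,0,0,0,0,0.0296,0.0047,0,0,0,0,0,0.0356,0.0056,0,0,0,0,0,0.0415,0.0065,0,0,0,0,0,0.0474,0.0074,0,0,0,0,0,0.0534,0.0084,0,0,0,0,0,0.0593,0.0093,0,0,0,0,0,0.0652,0.0102,0,0,0,0,0,0.0711,0.0112,0,0,0,0,0,0.0761,0.0119,0,0,0,0,0,0.079,0.0124,0,0,0,0,0,0.081,0.0127,0,0,0,0,0,0.081,0.0127,0,0,0,0,0.081,0.0127,0,0])

```text
schema error: expected a multiple of 7 numbers
```

```bash
python3 m.py
```

```text
18.6 [ 0.5109 -0.2416  0.036 ] [ 0.2 -0.6 -0.2] tcp board xy -0.021544578434269157 -0.0513121877217987
(np.int32(240), np.int32(191), np.int32(21), np.int32(19)) board [ 0.0096 -0.0513]
(np.int32(24), np.int32(215), np.int32(26), np.int32(24)) board [-0.0034  0.0512]
```

The last row was one number short, so the call was refused. Sending it again.

>>> arm_command(deltas=[0,0,0,0.0059,0.0009,0,0,0,0,0,0.0119,0.0019,0,0,0,0,0,0.0178,0.0028,0,0,0,0,0,0.0237,0.0037,0,0,0,0,0,0.0296,0.0047,0,0,0,0,0,0.0356,0.0056,0,0,0,0,0,0.0415,0.0065,0,0,0,0,0,0.0474,0.0074,0,0,0,0,0,0.0534,0.0084,0,0,0,0,0,0.0593,0.0093,0,0,0,0,0,0.0652,0.0102,0,0,0,0,0,0.0711,0.0112,0,0,0,0,0,0.0761,0.0119,0,0,0,0,0,0.079,0.0124,0,0,0,0,0,0.081,0.0127,0,0,0,0,0,0.081,0.0127,0,0])

```text
clock: 20.25
position: [0.5916, -0.2291, 0.0361]
ee_rot: [3.132, 0.239, 0.0]
force: [1.2, -0.3, -0.3]
width: 0.002
gripper_force: 0.0
```

```bash
python3 m.py
```

```text
20.25 [ 0.5916 -0.2291  0.0361] [ 1.2 -0.3 -0.3] tcp board xy 0.06010866580540291 -0.0513997225130238
(np.int32(239), np.int32(193), np.int32(21), np.int32(19)) board [ 0.0903 -0.0508]
```

Sink c is at board x = 90 mm (strip from 55 to 129). I'll back off, lift, and check all the sinks and the gauge.

>>> arm_command(deltas=[0,0,0,-0.0099,-0.0016,0,0,0,0,0,-0.0247,-0.0039,0,0,0,0,0,-0.0247,-0.0039,0.03,0,0,0,0,-0.0247,-0.0039,0.08,0,0,0,0,-0.0747,-0.0039,0.13,0,0,0,0,-0.1247,-0.0039,0.18,0,0,0,0,-0.1447,-0.0039,0.2,0,0,0,0,-0.1447,-0.0039,0.2,0,0,0,0,-0.1447,-0.0039,0.2,0,0,0,0,-0.1447,-0.0039,0.2,0])

```text
clock: 21.3
position: [0.4467, -0.2325, 0.236]
ee_rot: [-3.131, -0.24, -0.002]
force: [0.8, 0.0, -0.7]
width: 0.002
gripper_force: 0.0
```

```bash
python3 m.py
python3 - <<'E'
from h import *
t,j=snap("top","top2.png");a=cv2.imread("pics/top0.png")
g=cv2.cvtColor(cv2.absdiff(a,j),cv2.COLOR_BGR2GRAY);
# silver blobs on the red strip
e=np.array([.988,.155]);f=np.array([-.155,.988]);B=np.array([.5251,-.2401])+.0073*e+.052*f
P=lambda x,y,z:np.r_[B+x*e+y*f,z]
H=cv2.cvtColor(j,cv2.COLOR_BGR2HSV);roi=np.zeros(g.shape,np.uint8)
cv2.fillPoly(roi,[proj(t,[P(.057,-.077,.008),P(.057,.077,.008),P(.127,.077,.008),P(.127,-.077,.008)]).astype(np.int32)],1)
m=((H[...,1]<90)&(roi>0)).astype(np.uint8)
for k in cv2.findContours(m,0,2)[0]:
    if cv2.contourArea(k)>20:
        r=cv2.minAreaRect(k);q=ray(t,*r[0],.036)[:2]-B;print("on red",np.round(r[0],1),np.round(r[1],1),r[2],np.round([q@e,q@f],4))
for n,(x,y) in dict(gauge=(176,233),blue=(197,242),pink=(260,237),purple=(378,243),a=(300,227),b=(320,226),c=(338,222)).items():print(n,"image change",g[y-6:y+7,x-6:x+7].mean().round(1))
E
```

```text
21.3 [ 0.4467 -0.2325  0.236 ] [ 0.8  0.  -0.7] tcp board xy -0.08361076892068132 -0.03235339493015716
(np.int32(166), np.int32(95), np.int32(11), np.int32(11)) board [-0.0038  0.0518]
(np.int32(216), np.int32(101), np.int32(10), np.int32(11)) board [-0.01 -0.  ]
(np.int32(66), np.int32(110), np.int32(11), np.int32(12)) board [-0.0192  0.1594]
(np.int32(354), np.int32(162), np.int32(12), np.int32(12)) board [-0.0762 -0.1528]
on red [330.5 188. ] [15.7 15.4] 81.8698959350586 [ 0.0919 -0.0495]
gauge image change 14.4
blue image change 6.8
pink image change 6.9
purple image change 33.0
a image change 4.8
b image change 4.5
c image change 83.7
```

All is in place: a and b are unmoved (board x -3.8 and -10.0 mm), c is squarely on the red strip, and the gauge is home. Handing in.

```bash
python3 -c "
from cell import arm
print(arm.sign_off())"
```

```text
the job is handed in; nothing more can be done
None
```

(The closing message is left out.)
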